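# Hold the hidden bolt head while the nut runner tightens it

## Robot

A 6-joint arm with a two-finger parallel gripper is mounted at the origin on the work surface. World frame = base frame: x ahead of the robot, y to its left, z up, the work surface at z = 0. Lengths are in m, angles in degrees, forces in N, time in s.
With the tool pointing down it reaches from about 0.4 to 0.825 m from the base axis. Payload 7 kg.
Tool frame: the origin (TCP) lies on the centre line of the jaws, within the pads' length; the fingertips stand 11 mm ahead of it and the grasp point (between the pads) lies 8 mm behind it; z points along the fingers, y is the direction in which the jaws open and shut (so a half turn about z gives the same grasp; the last joint's range is limited). The gripper opens to 88 mm and grips with 3 to 60 N. Pads are 19 mm wide; open, the fingers measure 130 mm over their backs; the gripper's body (78 mm by 193 mm) begins 47 mm behind the grasp point.
Start: joints at [-51.217, 20.546, 0.682, 0, -70.136, -16.507], TCP at [0.256, -0.625, 0.238] pointing down, gripper open.
Joint ranges: [-176.03, 176.03], [-82.01, 121.73], [-58.28, 71.71], [-173.87, 95.51], [-174.79, -0.11], [-173.66, 173.66]. Speed limits (degrees/s): [136.94, 136.94, 172.46, 180, 180, 180].

## Interface

Orientations are given as [roll, pitch, yaw] about the fixed x, y, z axes, in that order (R = Rz(yaw) Ry(pitch) Rx(roll)).
In Python, from plant import ctrl, cams, order gives the robot as it stands.
- The arm moves only by the tool jog_arm, never from a script. Its argument "motion" is a list of rows, each an object with "offset": the shift along the tool's x, y, z in mm, a list of three; "roll": the turn about the tool's z in rad; "hand": the finger opening in mm, from 0 to 87.6. A call has 1 to 20 rows; each row is the pose to reach, as a shift and turn from the pose commanded when the call began, along the tool's axes at that moment; what a row does not reach only later rows make up. A row lasts 1/12 s, in which the tool goes at most 41.7 mm and 7.16 degrees, less where a joint would pass 70% of its speed; a pose out of reach is approached as far as the arm can. A call with a gripper value outside its range is refused whole. The fingers move at their own pace and stop on an object; the grip force is fixed at half the most. Time passes only in rows, so rows that repeat a pose let the fingers close. It gives the time, the measured TCP pose, the force and the opening at its end, in the units of the state.
- ctrl.get_obs(): the state, without advancing time (a new reading comes with each control period).
- cams.snapshot(name): name is "side" or "top"; returns a dict with "img" (420x560x3 uint8, red, green, blue), "K" (3x3 intrinsics, pixels), "cam_to_world" (4x4, takes a point from camera to world coordinates). Camera axes: x right, y down, z forward; pixel columns grow to the right and rows downward; lengths in m; the calibration is good to about 2 mm. A picture is of the moment at which its call begins. There is no depth.
- order.close_job(): hands the job in, once; it reports no verdict.
The state is a dict: "clock": time; "joint_pos": joint angles; "qvel": joint speeds; "tau": joint torques, N m; "tool_pos": TCP position; "orientation": TCP orientation; "force": force on the tool from outside, world axes, zero at the start; "moment": the same for the moment, N m; "opening": finger opening in m.
Only numpy, scipy, OpenCV 4.12 (cv2) and the standard library are available. Lean on these libraries where they do the work, as an engineer would, in place of code of your own. Each camera call takes 0.05 s, during which the arm holds its last target. There are 200 camera calls.

## Task

The nut runner on the front of the bench grinder's bracket is already turning, but the bolt just spins round with the nut. Reach down into the narrow gap between the bracket and the wheel guard, grip the brass hexagon bolt head squarely between the fingers and hold it from turning until the nut has run fully tight. Finish still gripping the head, with it standing still, and leave the cup, the knife and the oil bottle where they are.

Things in the scene. Friction and masses are not known exactly. Their poses are not given: they have to be found in the camera images.
- gap (a point): fixed point of the bench grinder (turned up to 23 degrees): centre of the bolt head, 150 mm above the bench, mid-way in the gap. Frame: z up, x level along the bolt from the orange nut runner (-x, robot's side) to the grinder (+x). The gap is 56 mm wide in x, open at the top and both y ends, clear to 130 mm below but for the bolt. Nothing rises over 28 mm above this point.
- bracket_top (a point): middle of the top edge of the grey bracket plate that bounds the gap on the nut runner's side: 8 mm thick in x, 110 mm wide in y, upright; this point is 28 mm above and 32 mm on the -x side of the bolt head's centre. Beyond it lies the runner's orange housing, a 54 mm cylinder along the bolt's axis, 72 to 205 mm from the head's centre. All fixed.
- guard_top (a point): top of the grey round wheel guard that bounds the gap on the far side: a drum 176 mm in diameter, axis along x and 60 mm lower than the bolt, 46 mm thick; this point is on its top line, 28 mm above and 51 mm on the +x side of the bolt head's centre. The blue motor and grinding wheel beyond are lower. All fixed.
- bolt_head: brass hexagon head, 24 mm across flats, 14 mm thick, red marks on two flats; origin at its centre, x along the bolt. On a 22 mm round bush, 21 mm from bracket and guard. It only turns about x: at 0.6 rad/s if left. Stopping it takes 0.08 N m, 0.25 when the nut is tight: fingers from above, one on each y side, closed with 20 N or more, hold it whatever its angle; it settles flats to pads.
- nut (a joint): how far the nut has been run down on the bolt, in rad of nut turn relative to the bolt: starts between 0 and 1.5, grows at about 0.4 rad/s only while the head is held from turning, and stops at 5.0, where the nut is tight (so 8 to 13 s of holding).
- cup_mid (a point): small open steel cup, 72 mm in diameter, 80 mm high, standing on the bench on the grinder's +y side; point at its centre, half-way up. Leave alone.
- knife_mid (a point): knife with wooden handle lying on the bench on the grinder's -y side, about 270 mm long, 16 mm high; point at the bolster, x along the blade. Leave alone.
- oil_mid (a point): amber oil bottle, 56 mm in diameter, 130 mm high, standing on the bench on the grinder's +y side, beside the motor; point at its centre, half-way up. Leave alone.

How it is judged:
By the outcome, as a careful person would: the job done as asked, in the order asked, and still so for the second after the job is handed in, while the arm keeps its last pose, push and grip.
It also fails if it takes over 51 s, if anything falls off the work surface, if the arm or the gripper's body presses on something with over 40 N, if the wrist force passes 120 N, or if a joint passes its speed limit or range.

## Working session

There is one attempt and no reset: what is moved stays moved. The work goes in short steps, Python scripts to look and compute and a tool call to move; the robot and the scene stay as the last step left them, time stands still between calls to the robot, and variables do not carry over. Pictures are saved under pics/ and viewed, about 8 in all and at most 12, crops included, and the job is handed in when it is done.

Besides the shell and the picture viewer there is one more tool, called after "Call:" as name([rows], argument=value, ...), one row to a line, values as JSON. jog_arm: Moves the arm, as the interface text tells. Its arguments: {"type":"object","properties":{"motion":{"type":"array"}},"required":["motion"]}

```bash
mkdir -p pics
python3 - <<'E'
from plant import ctrl,cams
import cv2,numpy as np
o=ctrl.get_obs();print(o)
for n in("side","top"):
    s=cams.snapshot(n);cv2.imwrite(f"pics/{n}0.png",s["img"][...,::-1]);print(n,s["K"],s["cam_to_world"])
E
```

```text
{'clock': 0.0, 'joint_pos': array([-5.12173494e+01,  2.05906589e+01,  6.34379965e-01, -2.20031987e-02,
       -7.01349236e+01, -1.65071276e+01]), 'qvel': array([-0.01310676, -0.0180663 ,  0.07529372,  0.00689789,  0.02986581,
       -0.00671224]), 'tau': array([ 8.17793098e-04, -5.82723856e+01,  2.93053257e+01,  6.99770093e+00,
        6.81267818e-03, -7.71120222e-05]), 'tool_pos': array([ 0.25568023, -0.62419753,  0.23663011]), 'orientation': array([ 1.79906679e+02, -6.08460425e-03, -1.57731965e+02]), 'force': array([0.09789631, 0.68286792, 0.20040663]), 'moment': array([-0.03263238,  0.0164427 ,  0.01732317]), 'opening': 0.08783173288230237}
side [[379.6472026    0.         279.52969442]
 [  0.         379.6472026  208.31536711]
 [  0.           0.           1.        ]] [[ 0.99861735 -0.04761107  0.02228393  0.56881913]
 [-0.05023198 -0.73930008  0.67149992 -0.50447742]
 [-0.01549632 -0.67169083 -0.74066949  0.79251393]
 [ 0.          0.          0.          1.        ]]
top [[505.39615773   0.         283.24517171]
 [  0.         505.39615773 215.10332868]
 [  0.           0.           1.        ]] [[ 0.00615345 -0.98342787  0.18119536  0.38384797]
 [-0.9999234  -0.00799723 -0.00944679  0.0725839 ]
 [ 0.0107393  -0.18112335 -0.98340175  1.22473466]
 [ 0.          0.          0.          1.        ]]
```

View pics/side0.png

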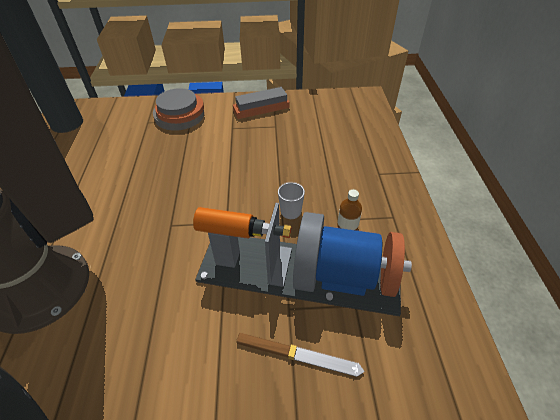

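View pics/top0.png

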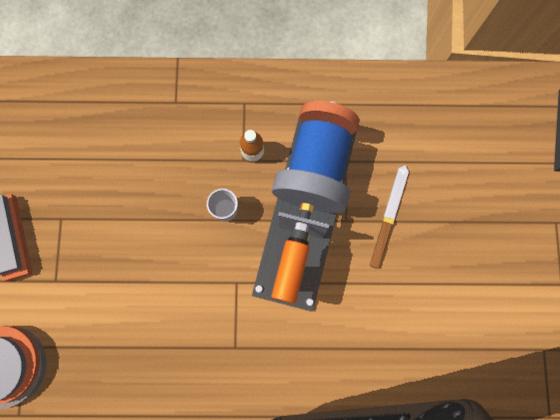

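The side view shows the brass head at about (287,231), with the bracket plate at about (272,245). The top view shows the head at (307,208), the bracket edge at about (303,220) and the runner at (291,270). I'll measure with masks and look at a close-up.

```bash
cat > h.py <<'E'
import cv2,numpy as np
def brass(img,box):
    x0,y0,x1,y1=box; hsv=cv2.cvtColor(img,cv2.COLOR_RGB2HSV)
    m=np.zeros(hsv.shape[:2],np.uint8)
    m[y0:y1,x0:x1]=cv2.inRange(hsv,(18,120,90),(32,255,255))[y0:y1,x0:x1]
    return m
def ray(s,uv):
    T=s["cam_to_world"];d=T[:3,:3]@np.linalg.solve(s["K"],[*uv,1]);return T[:3,3],d/np.linalg.norm(d)
def plane(s,uv,z):
    o,d=ray(s,uv);return o+d*(z-o[2])/d[2]
def tri(s1,u1,s2,u2):
    A=np.zeros((3,3));b=np.zeros(3);L=[]
    for s,u in((s1,u1),(s2,u2)):
        o,d=ray(s,u);P=np.eye(3)-np.outer(d,d);A+=P;b+=P@o;L.append((P,o))
    p=np.linalg.solve(A,b);return p,[1e3*np.linalg.norm(P@(p-o)) for P,o in L]
def proj(s,p):
    T=np.linalg.inv(s["cam_to_world"]);c=s["K"]@(T[:3,:3]@np.asarray(p)+T[:3,3]);return c[:2]/c[2]
E
python3 - <<'E'
from h import *
from plant import cams
S={n:cams.snapshot(n) for n in("side","top")}
box={"side":(278,222,298,240),"top":(296,198,318,218)}
c={}
for n,s in S.items():
    m=brass(s["img"],box[n]);ys,xs=np.nonzero(m);c[n]=(xs.mean(),ys.mean());print(n,len(xs),c[n],xs.min(),xs.max(),ys.min(),ys.max())
p,e=tri(S["side"],c["side"],S["top"],c["top"]);print("head",p,e)
hsv=cv2.cvtColor(S["top"]["img"],cv2.COLOR_RGB2HSV)
m=cv2.inRange(hsv,(5,200,150),(16,255,255));m[:, :262]=0;m[:235]=0;m[310:]=0;m[:,320:]=0
ct=max(cv2.findContours(m,0,2)[0],key=cv2.contourArea);r=cv2.minAreaRect(ct);B=cv2.boxPoints(r);print(r,B)
l=sorted(range(4),key=lambda i:B[i][1]);a=(B[l[0]]+B[l[1]])/2;b=(B[l[2]]+B[l[3]])/2
A,Bb=plane(S["top"],a,.165),plane(S["top"],b,.165);d=A-Bb;print(A,Bb,"yaw",np.degrees(np.arctan2(d[1],d[0])))
t=cv2.resize(S["top"]["img"][180:240,265:360],None,fx=8,fy=8,interpolation=2)[:, :,::-1]
u=cv2.resize(S["side"]["img"][195:270,250:345],None,fx=8,fy=8,interpolation=2)[:,:,::-1]
cv2.imwrite("pics/t1.png",t);cv2.imwrite("pics/s1.png",u)
E
```

```text
side 79 (np.float64(286.24050632911394), np.float64(230.25316455696202)) 283 290 224 238
top 71 (np.float64(307.07042253521126), np.float64(206.81690140845072)) 302 312 203 211
head [0.59966595 0.0107721  0.1527825 ] [np.float64(0.34781818436119716), np.float64(0.34781818436124523)]
((294.4112854003906, 271.8786315917969), (13.090545654296875, 60.01381301879883), 15.679524421691895) [[280.      299.00003]
 [296.21912 241.21942]
 [308.82257 244.75723]
 [292.60345 302.53784]]
[0.51956628 0.02133079 0.165     ] [0.3990429  0.05497486 0.165     ] yaw -15.597059222935773
```

View pics/t1.png

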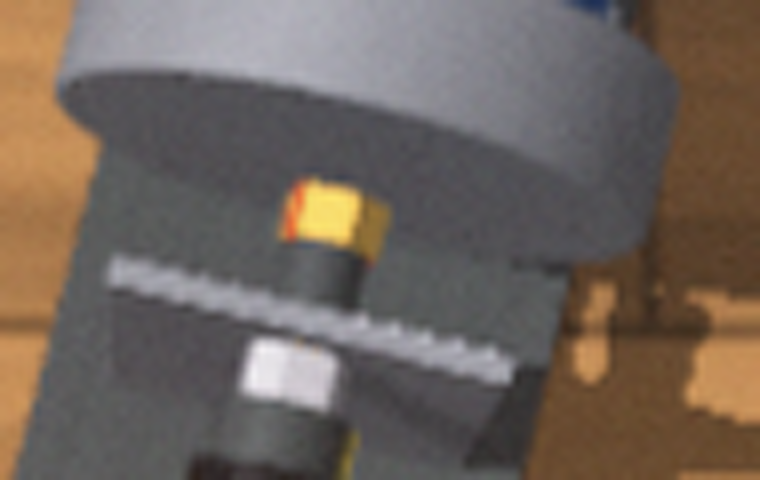

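View pics/s1.png

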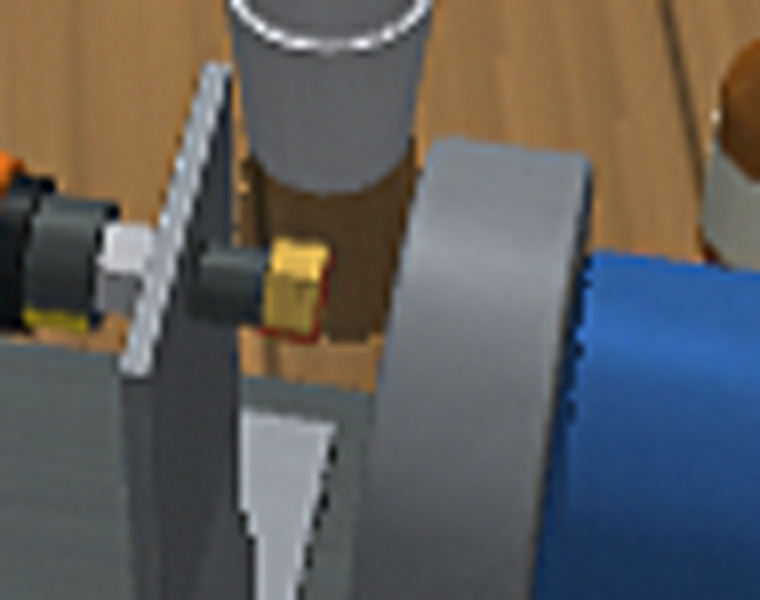

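The crops show the head on its bush in clear view, with the bracket's top edge running from (110,272) to (512,370) in the top crop and from (218,70) to (136,368) in the side crop. I'll triangulate both ends to cross-check the gap's centre and yaw.

Run:
```python
from h import *
from plant import cams,ctrl
S={n:cams.snapshot(n) for n in("side","top")};s,t=S["side"],S["top"]
T=lambda x,y:(265+x/8-.5+.06,180+y/8-.5+.06)
U=lambda x,y:(250+x/8-.5+.06,195+y/8-.5+.06)
L,e1=tri(s,U(218,70),t,T(110,272));R,e2=tri(s,U(136,368),t,T(512,370))
print(L,e1,R,e2,"len",np.linalg.norm(L-R));d=L-R;yaw=np.arctan2(-d[0],d[1]);print("yaw",np.degrees(yaw))
# same ends on the mean measured height, top view only
a,b=plane(t,T(110,272),.178),plane(t,T(512,370),.178);d=a-b
y2=np.arctan2(-d[0],d[1]);print("yaw top",np.degrees(y2),np.linalg.norm(d))
for M in((L+R)/2,(a+b)/2):
    x=np.array([np.cos(yaw),np.sin(yaw),0]);print("gap from bracket",M+.032*x-[0,0,.028])
# head: upper surface centroid
m,=[brass(t["img"],(296,198,318,218))];ys,xs=np.nonzero(m);c=(xs.mean(),ys.mean())
print("head top view at z .158",plane(t,c,.158),ctrl.get_obs()["clock"])
```

```text
[0.58159614 0.07305267 0.17231886] [np.float64(0.5960303033840836), np.float64(0.5960303033843075)] [ 0.55574413 -0.03279723  0.17618382] [np.float64(0.8294057501396287), np.float64(0.8294057501395775)] len 0.10902965331301606
yaw -13.724823298497519
yaw top -13.463018970457506 0.10870794871643599
gap from bracket [0.59975642 0.01253543 0.14625134]
gap from bracket [0.59836628 0.01249528 0.15      ]
head top view at z .158 [0.59875294 0.01069636 0.158     ] 0.3
```

```bash
cat >> h.py <<'E'
from scipy.spatial.transform import Rotation as Ro
def togo(o,p,yaw):
    R=Ro.from_euler("xyz",o["orientation"],degrees=True).as_matrix()
    dy=(yaw-o["orientation"][2]+180)%360-180
    print("offset mm",np.round(1e3*R.T@(np.array(p)-o["tool_pos"]),1),"roll",round(-np.radians(dy),3))
E
python3 - <<'E'
from h import *
from plant import ctrl
togo(ctrl.get_obs(),(.599,.0115,.237),166.3)
E
```

```text
offset mm [-5.587e+02  4.584e+02  5.000e-01] roll 0.628
```

Call:
jog_arm([
  {"offset": [-6, 5, 0], "roll": 0.02, "hand": 87},
  {"offset": [-17, 14, 0], "roll": 0.06, "hand": 87},
  {"offset": [-34, 28, 0], "roll": 0.1, "hand": 87},
  {"offset": [-56, 46, 0], "roll": 0.15, "hand": 87},
  {"offset": [-84, 69, 0], "roll": 0.2, "hand": 87},
  {"offset": [-114, 94, 0], "roll": 0.25, "hand": 87},
  {"offset": [-145, 119, 0], "roll": 0.3, "hand": 87},
  {"offset": [-176, 144, 0], "roll": 0.35, "hand": 87},
  {"offset": [-207, 170, 0], "roll": 0.4, "hand": 87},
  {"offset": [-238, 195, 0], "roll": 0.45, "hand": 87},
  {"offset": [-268, 220, 0], "roll": 0.5, "hand": 87},
  {"offset": [-299, 245, 0], "roll": 0.54, "hand": 87},
  {"offset": [-330, 270, 0], "roll": 0.58, "hand": 87},
  {"offset": [-361, 295, 0], "roll": 0.61, "hand": 87},
  {"offset": [-391, 320, 0], "roll": 0.628, "hand": 87},
  {"offset": [-422, 346, 0], "roll": 0.628, "hand": 87},
  {"offset": [-450, 369, 0], "roll": 0.628, "hand": 87},
  {"offset": [-475, 389, 0], "roll": 0.628, "hand": 87},
  {"offset": [-490, 401, 0], "roll": 0.628, "hand": 87},
  {"offset": [-500, 410, 0], "roll": 0.628, "hand": 87},
])

```text
clock: 1.97
tool_pos: [0.564, -0.0536, 0.2374]
orientation: [180.0, 0.0, 166.4]
force: [0.1, -0.8, 0.3]
opening: 0.0869
```

Run:
```python
from h import *
from plant import ctrl
o=ctrl.get_obs();print(o);togo(o,(.599,.0115,.237),166.3)
```

```text
{'clock': 1.9667, 'joint_pos': array([ 1.43597853e+01,  1.03909521e+01, -1.32716864e+01, -1.65971430e-03,
       -6.63356988e+01, -1.17957270e+02]), 'qvel': array([ 11.97454457,   4.58414125,   5.57672812,   0.07595661,
        -1.52930617, -12.31401713]), 'tau': array([-4.57950030e-01, -4.37428880e+01,  2.83530557e+01,  6.70666024e+00,
       -2.90747319e-02,  1.46734505e-01]), 'tool_pos': array([ 0.56404722, -0.05357472,  0.23742151]), 'orientation': array([1.79997878e+02, 7.55976289e-04, 1.66401849e+02]), 'force': array([ 0.13379474, -0.84647773,  0.29353825]), 'moment': array([-0.09446125,  0.014023  ,  0.00912785]), 'opening': 0.08689409940703323}
offset mm [-18.7  71.5   0.4] roll 0.002
```

Call:
jog_arm([
  {"offset": [-3, 10, 0], "roll": 0, "hand": 87},
  {"offset": [-7, 25, 0], "roll": 0, "hand": 87},
  {"offset": [-12, 45, 0], "roll": 0, "hand": 87},
  {"offset": [-16, 60, 0], "roll": 0, "hand": 87},
  {"offset": [-18, 69, 0], "roll": 0, "hand": 87},
  {"offset": [-19, 72, 0], "roll": 0, "hand": 87},
  {"offset": [-19, 72, 0], "roll": 0, "hand": 87},
  {"offset": [-19, 72, 0], "roll": 0, "hand": 87},
  {"offset": [-19, 72, 0], "roll": 0, "hand": 87},
  {"offset": [-19, 72, 0], "roll": 0, "hand": 87},
])

```text
clock: 2.8
tool_pos: [0.5983, 0.0091, 0.2377]
orientation: [180.0, 0.0, 166.3]
force: [0.2, -0.3, 0.2]
opening: 0.0874
```

Run:
```python
from h import *
from plant import ctrl,cams
o=ctrl.get_obs();print(o["clock"],o["tool_pos"],o["orientation"]);togo(o,(.599,.0115,.142),166.3)
s=cams.snapshot("side");t=cams.snapshot("top")
c=np.vstack([cv2.resize(x["img"][b[1]:b[1]+100,b[0]:b[0]+260],None,fx=3,fy=3,interpolation=2) for x,b in((s,(170,140)),(t,(170,150)))])
cv2.imwrite("pics/h1.png",c[:,:,::-1])
```

```text
2.8 [0.59834873 0.00913017 0.23771674] [1.79996767e+02 4.12228266e-03 1.66255658e+02]
offset mm [-0.1  2.5 95.7] roll -0.001
```

View pics/h1.png

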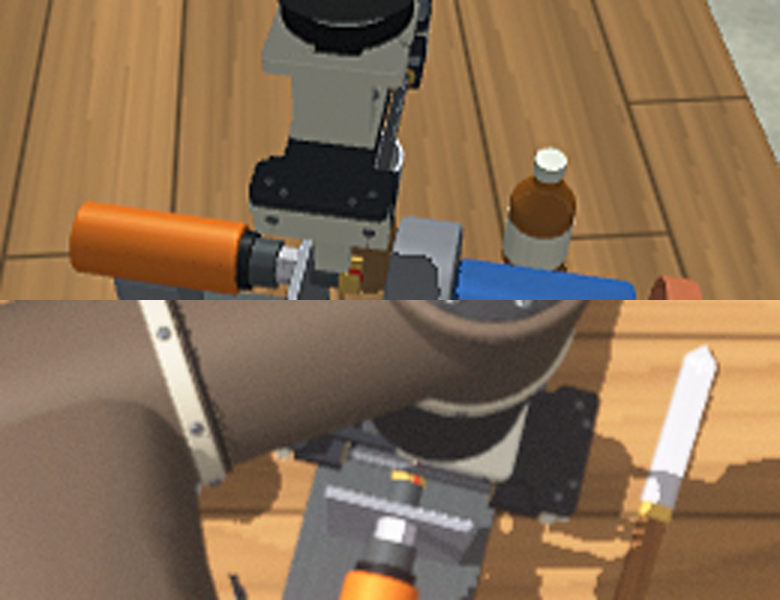

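The side view (upper half) shows the gripper over the gap between bracket and guard. The top view shows the jaws opening along the gap's y and the knife untouched. Alignment looks fine, so I'll descend.

Call:
jog_arm([
  {"offset": [0, 2, 4], "roll": 0, "hand": 87},
  {"offset": [0, 2, 10], "roll": 0, "hand": 87},
  {"offset": [0, 2, 18], "roll": 0, "hand": 87},
  {"offset": [0, 2, 27], "roll": 0, "hand": 87},
  {"offset": [0, 2, 36], "roll": 0, "hand": 87},
  {"offset": [0, 2, 45], "roll": 0, "hand": 87},
  {"offset": [0, 2, 54], "roll": 0, "hand": 87},
  {"offset": [0, 2, 63], "roll": 0, "hand": 87},
  {"offset": [0, 2, 72], "roll": 0, "hand": 87},
  {"offset": [0, 2, 80], "roll": 0, "hand": 87},
  {"offset": [0, 2, 87], "roll": 0, "hand": 87},
  {"offset": [0, 2, 92], "roll": 0, "hand": 87},
  {"offset": [0, 2, 95], "roll": 0, "hand": 87},
  {"offset": [0, 2, 95], "roll": 0, "hand": 87},
  {"offset": [0, 2, 95], "roll": 0, "hand": 87},
])

```text
clock: 4.15
tool_pos: [0.5993, 0.0117, 0.1427]
orientation: [180.0, 0.0, 166.3]
force: [-0.1, 1.0, -0.1]
opening: 0.087
```

Run:
```python
from h import *
from plant import ctrl,cams
o=ctrl.get_obs();print(o["clock"],o["tool_pos"],o["orientation"],o["force"]);togo(o,(.599,.0115,.142),166.3)
s=cams.snapshot("side");t=cams.snapshot("top")
c=np.vstack([cv2.resize(x["img"][b[1]:b[1]+75,b[0]:b[0]+190],None,fx=4,fy=4,interpolation=2) for x,b in((s,(200,190)),(t,(220,180)))])
cv2.imwrite("pics/h2.png",c[:,:,::-1])
```

```text
4.15 [0.59927189 0.01172722 0.14272115] [1.79999458e+02 1.33858183e-02 1.66301466e+02] [-0.06047961  0.99733488 -0.06986758]
offset mm [ 0.2 -0.3  0.7] roll 0.0
```

View pics/h2.png

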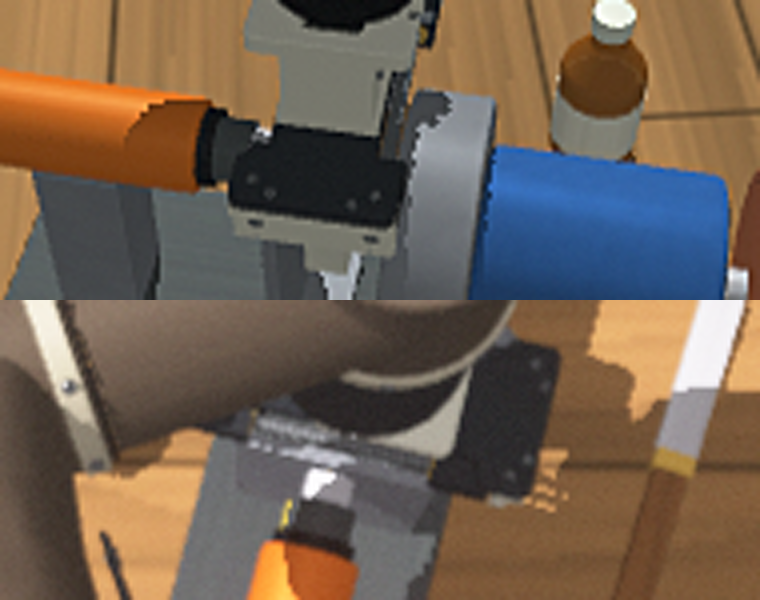

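In the gap with no contact force; the near finger stands between bracket and guard. Closing.

Call:
jog_arm([
  {"offset": [0, 0, 0], "roll": 0, "hand": 60},
  {"offset": [0, 0, 0], "roll": 0, "hand": 45},
  {"offset": [0, 0, 0], "roll": 0, "hand": 35},
  {"offset": [0, 0, 0], "roll": 0, "hand": 28},
  {"offset": [0, 0, 0], "roll": 0, "hand": 24},
  {"offset": [0, 0, 0], "roll": 0, "hand": 15},
  {"offset": [0, 0, 0], "roll": 0, "hand": 0},
  {"offset": [0, 0, 0], "roll": 0, "hand": 0},
  {"offset": [0, 0, 0], "roll": 0, "hand": 0},
  {"offset": [0, 0, 0], "roll": 0, "hand": 0},
  {"offset": [0, 0, 0], "roll": 0, "hand": 0},
  {"offset": [0, 0, 0], "roll": 0, "hand": 0},
  {"offset": [0, 0, 0], "roll": 0, "hand": 0},
  {"offset": [0, 0, 0], "roll": 0, "hand": 0},
  {"offset": [0, 0, 0], "roll": 0, "hand": 0},
  {"offset": [0, 0, 0], "roll": 0, "hand": 0},
])

```text
clock: 5.58
tool_pos: [0.5993, 0.0124, 0.1426]
orientation: [179.9, 0.0, 166.3]
force: [0.2, 4.8, 0.4]
opening: 0.025
```

Run:
```python
from plant import ctrl
o=ctrl.get_obs();print({k:o[k] for k in("clock","tool_pos","orientation","force","moment","opening")})
```

```text
{'clock': 5.5833, 'tool_pos': array([0.59933898, 0.01236794, 0.14263014]), 'orientation': array([1.79946890e+02, 2.29048018e-02, 1.66306446e+02]), 'force': array([0.15664094, 4.78534975, 0.44604968]), 'moment': array([1.96593507, 0.08382666, 0.02625006]), 'opening': 0.025048277371376007}
```

Call:
jog_arm([
  {"offset": [0, 0.5, 0], "roll": 0, "hand": 0},
  {"offset": [0, 1, 0], "roll": 0, "hand": 0},
  {"offset": [0, 1, 0], "roll": 0, "hand": 0},
  {"offset": [0, 1, 0], "roll": 0, "hand": 0},
  {"offset": [0, 1, 0], "roll": 0, "hand": 0},
  {"offset": [0, 1, 0], "roll": 0, "hand": 0},
  {"offset": [0, 1, 0], "roll": 0, "hand": 0},
  {"offset": [0, 1, 0], "roll": 0, "hand": 0},
  {"offset": [0, 1, 0], "roll": 0, "hand": 0},
  {"offset": [0, 1, 0], "roll": 0, "hand": 0},
  {"offset": [0, 1, 0], "roll": 0, "hand": 0},
  {"offset": [0, 1, 0], "roll": 0, "hand": 0},
])

```text
clock: 6.58
tool_pos: [0.5993, 0.0125, 0.1426]
orientation: [-180.0, 0.0, 166.3]
force: [-0.2, -1.6, 1.7]
opening: 0.0249
```

Run:
```python
from plant import ctrl,cams
import cv2,numpy as np
o=ctrl.get_obs();print({k:o[k] for k in("clock","tool_pos","orientation","force","moment","opening")})
t=cams.snapshot("top");s=cams.snapshot("side")
c=np.vstack([cv2.resize(x["img"][b[1]:b[1]+50,b[0]:b[0]+130],None,fx=6,fy=6,interpolation=2) for x,b in((s,(230,215)),(t,(240,200)))])
cv2.imwrite("pics/g1.png",c[:,:,::-1])
```

```text
{'clock': 6.5833, 'tool_pos': array([0.59934502, 0.01251402, 0.14263664]), 'orientation': array([-1.79987802e+02,  3.46772271e-03,  1.66293703e+02]), 'force': array([-0.24200108, -1.63898615,  1.67715603]), 'moment': array([-0.30789733,  0.05292576,  0.00755051]), 'opening': 0.024928468160047984}
```

View pics/g1.png

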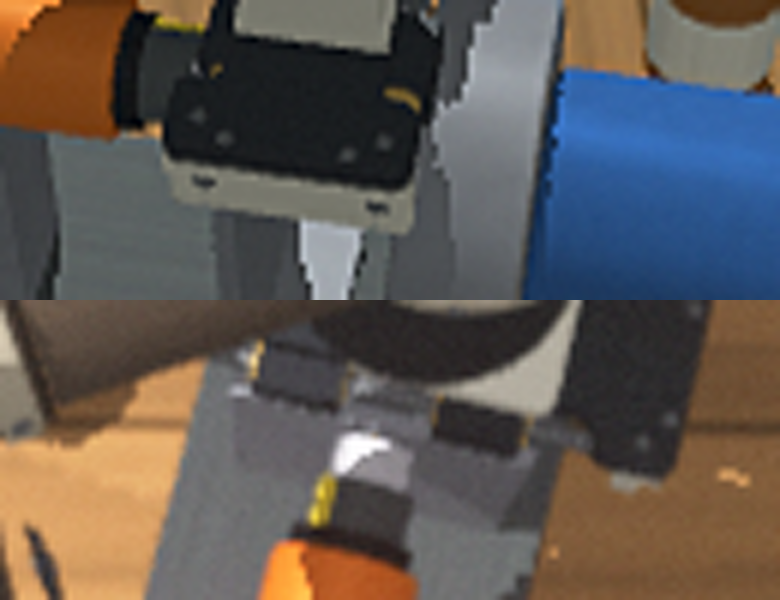

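The head is hidden by the gripper, with both fingers closed on it. The opening is steady at 25 mm, where a spinning head would swing between 24 and 28. The yellow mark on the runner's socket (about (294,233) in the top view) shows whether the nut is still turning. I'll hold now.

Call:
jog_arm([
  {"offset": [0, 0, 0], "roll": 0, "hand": 0},
  {"offset": [0, 0, 0], "roll": 0, "hand": 0},
  {"offset": [0, 0, 0], "roll": 0, "hand": 0},
  {"offset": [0, 0, 0], "roll": 0, "hand": 0},
  {"offset": [0, 0, 0], "roll": 0, "hand": 0},
  {"offset": [0, 0, 0], "roll": 0, "hand": 0},
  {"offset": [0, 0, 0], "roll": 0, "hand": 0},
  {"offset": [0, 0, 0], "roll": 0, "hand": 0},
  {"offset": [0, 0, 0], "roll": 0, "hand": 0},
  {"offset": [0, 0, 0], "roll": 0, "hand": 0},
  {"offset": [0, 0, 0], "roll": 0, "hand": 0},
  {"offset": [0, 0, 0], "roll": 0, "hand": 0},
  {"offset": [0, 0, 0], "roll": 0, "hand": 0},
  {"offset": [0, 0, 0], "roll": 0, "hand": 0},
  {"offset": [0, 0, 0], "roll": 0, "hand": 0},
  {"offset": [0, 0, 0], "roll": 0, "hand": 0},
  {"offset": [0, 0, 0], "roll": 0, "hand": 0},
  {"offset": [0, 0, 0], "roll": 0, "hand": 0},
  {"offset": [0, 0, 0], "roll": 0, "hand": 0},
  {"offset": [0, 0, 0], "roll": 0, "hand": 0},
])

```text
clock: 8.35
tool_pos: [0.5993, 0.0126, 0.1426]
orientation: [-180.0, 0.0, 166.3]
force: [-0.9, -4.6, 3.1]
opening: 0.0247
```

```bash
cat > chk.py <<'E'
from plant import ctrl,cams
import cv2,numpy as np
o=ctrl.get_obs();print(o["clock"],"F",o["force"].round(2),"M",o["moment"].round(3),"open",round(o["opening"]*1e3,2),"tcp",o["tool_pos"].round(4))
for n,b in(("top",(280,220,312,245)),("side",(240,210,275,240))):
    im=cams.snapshot(n)["img"];h=cv2.cvtColor(im,cv2.COLOR_RGB2HSV)[b[1]:b[3],b[0]:b[2]]
    ys,xs=np.nonzero(cv2.inRange(h,(24,120,70),(34,255,255)));print(n,"yellow",len(xs),(xs.mean()+b[0]).round(2) if len(xs) else "",(ys.mean()+b[1]).round(2) if len(xs) else "")
E
python3 chk.py
```

```text
8.35 F [-0.89 -4.6   3.06] M [-1.758  0.054 -0.016] open 24.74 tcp [0.5993 0.0126 0.1426]
top yellow 18 299.22 234.0
side yellow 26 257.85 221.5
```

Call:
jog_arm([
  {"offset": [0, 0, 0], "roll": 0, "hand": 0},
  {"offset": [0, 0, 0], "roll": 0, "hand": 0},
  {"offset": [0, 0, 0], "roll": 0, "hand": 0},
  {"offset": [0, 0, 0], "roll": 0, "hand": 0},
  {"offset": [0, 0, 0], "roll": 0, "hand": 0},
  {"offset": [0, 0, 0], "roll": 0, "hand": 0},
  {"offset": [0, 0, 0], "roll": 0, "hand": 0},
  {"offset": [0, 0, 0], "roll": 0, "hand": 0},
  {"offset": [0, 0, 0], "roll": 0, "hand": 0},
  {"offset": [0, 0, 0], "roll": 0, "hand": 0},
  {"offset": [0, 0, 0], "roll": 0, "hand": 0},
  {"offset": [0, 0, 0], "roll": 0, "hand": 0},
  {"offset": [0, 0, 0], "roll": 0, "hand": 0},
  {"offset": [0, 0, 0], "roll": 0, "hand": 0},
  {"offset": [0, 0, 0], "roll": 0, "hand": 0},
  {"offset": [0, 0, 0], "roll": 0, "hand": 0},
  {"offset": [0, 0, 0], "roll": 0, "hand": 0},
  {"offset": [0, 0, 0], "roll": 0, "hand": 0},
  {"offset": [0, 0, 0], "roll": 0, "hand": 0},
  {"offset": [0, 0, 0], "roll": 0, "hand": 0},
])

```text
clock: 10.12
tool_pos: [0.5993, 0.0126, 0.1426]
orientation: [-180.0, -0.0, 166.3]
force: [0.1, -4.8, 3.8]
opening: 0.025
```

```bash
python3 chk.py
```

```text
10.1167 F [ 0.11 -4.81  3.77] M [-1.805  0.129  0.055] open 24.99 tcp [0.5993 0.0126 0.1426]
top yellow 14 305.07 235.71
side yellow 23 256.26 227.09
```

Call:
jog_arm([
  {"offset": [0, 0, 0], "roll": 0, "hand": 0},
  {"offset": [0, 0, 0], "roll": 0, "hand": 0},
  {"offset": [0, 0, 0], "roll": 0, "hand": 0},
  {"offset": [0, 0, 0], "roll": 0, "hand": 0},
  {"offset": [0, 0, 0], "roll": 0, "hand": 0},
  {"offset": [0, 0, 0], "roll": 0, "hand": 0},
  {"offset": [0, 0, 0], "roll": 0, "hand": 0},
  {"offset": [0, 0, 0], "roll": 0, "hand": 0},
  {"offset": [0, 0, 0], "roll": 0, "hand": 0},
  {"offset": [0, 0, 0], "roll": 0, "hand": 0},
  {"offset": [0, 0, 0], "roll": 0, "hand": 0},
  {"offset": [0, 0, 0], "roll": 0, "hand": 0},
  {"offset": [0, 0, 0], "roll": 0, "hand": 0},
  {"offset": [0, 0, 0], "roll": 0, "hand": 0},
  {"offset": [0, 0, 0], "roll": 0, "hand": 0},
  {"offset": [0, 0, 0], "roll": 0, "hand": 0},
  {"offset": [0, 0, 0], "roll": 0, "hand": 0},
  {"offset": [0, 0, 0], "roll": 0, "hand": 0},
  {"offset": [0, 0, 0], "roll": 0, "hand": 0},
  {"offset": [0, 0, 0], "roll": 0, "hand": 0},
])

```text
clock: 11.88
tool_pos: [0.5993, 0.0126, 0.1426]
orientation: [-180.0, -0.0, 166.3]
force: [-0.1, -5.3, 3.2]
opening: 0.0247
```

Call:
jog_arm([
  {"offset": [0, 0, 0], "roll": 0, "hand": 0},
  {"offset": [0, 0, 0], "roll": 0, "hand": 0},
  {"offset": [0, 0, 0], "roll": 0, "hand": 0},
  {"offset": [0, 0, 0], "roll": 0, "hand": 0},
  {"offset": [0, 0, 0], "roll": 0, "hand": 0},
  {"offset": [0, 0, 0], "roll": 0, "hand": 0},
  {"offset": [0, 0, 0], "roll": 0, "hand": 0},
  {"offset": [0, 0, 0], "roll": 0, "hand": 0},
  {"offset": [0, 0, 0], "roll": 0, "hand": 0},
  {"offset": [0, 0, 0], "roll": 0, "hand": 0},
  {"offset": [0, 0, 0], "roll": 0, "hand": 0},
  {"offset": [0, 0, 0], "roll": 0, "hand": 0},
  {"offset": [0, 0, 0], "roll": 0, "hand": 0},
  {"offset": [0, 0, 0], "roll": 0, "hand": 0},
  {"offset": [0, 0, 0], "roll": 0, "hand": 0},
  {"offset": [0, 0, 0], "roll": 0, "hand": 0},
  {"offset": [0, 0, 0], "roll": 0, "hand": 0},
  {"offset": [0, 0, 0], "roll": 0, "hand": 0},
  {"offset": [0, 0, 0], "roll": 0, "hand": 0},
  {"offset": [0, 0, 0], "roll": 0, "hand": 0},
])

```text
clock: 13.55
tool_pos: [0.5993, 0.0126, 0.1426]
orientation: [-180.0, -0.0, 166.3]
force: [-1.4, -5.2, 3.5]
opening: 0.025
```

```bash
python3 chk.py
```

```text
13.55 F [-1.42 -5.18  3.48] M [-1.784  0.101  0.044] open 24.98 tcp [0.5993 0.0126 0.1426]
top yellow 0  
side yellow 4 254.5 235.0
```

Call:
jog_arm([
  {"offset": [0, 0, 0], "roll": 0, "hand": 0},
  {"offset": [0, 0, 0], "roll": 0, "hand": 0},
  {"offset": [0, 0, 0], "roll": 0, "hand": 0},
  {"offset": [0, 0, 0], "roll": 0, "hand": 0},
  {"offset": [0, 0, 0], "roll": 0, "hand": 0},
  {"offset": [0, 0, 0], "roll": 0, "hand": 0},
  {"offset": [0, 0, 0], "roll": 0, "hand": 0},
  {"offset": [0, 0, 0], "roll": 0, "hand": 0},
  {"offset": [0, 0, 0], "roll": 0, "hand": 0},
  {"offset": [0, 0, 0], "roll": 0, "hand": 0},
  {"offset": [0, 0, 0], "roll": 0, "hand": 0},
  {"offset": [0, 0, 0], "roll": 0, "hand": 0},
  {"offset": [0, 0, 0], "roll": 0, "hand": 0},
  {"offset": [0, 0, 0], "roll": 0, "hand": 0},
  {"offset": [0, 0, 0], "roll": 0, "hand": 0},
  {"offset": [0, 0, 0], "roll": 0, "hand": 0},
  {"offset": [0, 0, 0], "roll": 0, "hand": 0},
  {"offset": [0, 0, 0], "roll": 0, "hand": 0},
  {"offset": [0, 0, 0], "roll": 0, "hand": 0},
  {"offset": [0, 0, 0], "roll": 0, "hand": 0},
])

```text
clock: 15.32
tool_pos: [0.5994, 0.0126, 0.1426]
orientation: [180.0, 0.0, 166.3]
force: [-0.2, -5.5, 3.3]
opening: 0.0253
```

```bash
python3 chk.py
```

```text
15.3167 F [-0.15 -5.5   3.3 ] M [-1.749  0.082 -0.018] open 25.32 tcp [0.5994 0.0126 0.1426]
top yellow 0  
side yellow 4 254.5 235.0
```

Call:
jog_arm([
  {"offset": [0, 0, 0], "roll": 0, "hand": 0},
  {"offset": [0, 0, 0], "roll": 0, "hand": 0},
  {"offset": [0, 0, 0], "roll": 0, "hand": 0},
  {"offset": [0, 0, 0], "roll": 0, "hand": 0},
  {"offset": [0, 0, 0], "roll": 0, "hand": 0},
  {"offset": [0, 0, 0], "roll": 0, "hand": 0},
  {"offset": [0, 0, 0], "roll": 0, "hand": 0},
  {"offset": [0, 0, 0], "roll": 0, "hand": 0},
  {"offset": [0, 0, 0], "roll": 0, "hand": 0},
  {"offset": [0, 0, 0], "roll": 0, "hand": 0},
  {"offset": [0, 0, 0], "roll": 0, "hand": 0},
  {"offset": [0, 0, 0], "roll": 0, "hand": 0},
  {"offset": [0, 0, 0], "roll": 0, "hand": 0},
  {"offset": [0, 0, 0], "roll": 0, "hand": 0},
  {"offset": [0, 0, 0], "roll": 0, "hand": 0},
  {"offset": [0, 0, 0], "roll": 0, "hand": 0},
  {"offset": [0, 0, 0], "roll": 0, "hand": 0},
  {"offset": [0, 0, 0], "roll": 0, "hand": 0},
  {"offset": [0, 0, 0], "roll": 0, "hand": 0},
  {"offset": [0, 0, 0], "roll": 0, "hand": 0},
])

```text
clock: 17.08
tool_pos: [0.5993, 0.0126, 0.1426]
orientation: [-180.0, -0.0, 166.3]
force: [-0.1, -4.8, 3.1]
opening: 0.0253
```

Call:
jog_arm([
  {"offset": [0, 0, 0], "roll": 0, "hand": 0},
  {"offset": [0, 0, 0], "roll": 0, "hand": 0},
  {"offset": [0, 0, 0], "roll": 0, "hand": 0},
  {"offset": [0, 0, 0], "roll": 0, "hand": 0},
  {"offset": [0, 0, 0], "roll": 0, "hand": 0},
  {"offset": [0, 0, 0], "roll": 0, "hand": 0},
  {"offset": [0, 0, 0], "roll": 0, "hand": 0},
  {"offset": [0, 0, 0], "roll": 0, "hand": 0},
  {"offset": [0, 0, 0], "roll": 0, "hand": 0},
  {"offset": [0, 0, 0], "roll": 0, "hand": 0},
  {"offset": [0, 0, 0], "roll": 0, "hand": 0},
  {"offset": [0, 0, 0], "roll": 0, "hand": 0},
  {"offset": [0, 0, 0], "roll": 0, "hand": 0},
  {"offset": [0, 0, 0], "roll": 0, "hand": 0},
  {"offset": [0, 0, 0], "roll": 0, "hand": 0},
  {"offset": [0, 0, 0], "roll": 0, "hand": 0},
  {"offset": [0, 0, 0], "roll": 0, "hand": 0},
  {"offset": [0, 0, 0], "roll": 0, "hand": 0},
  {"offset": [0, 0, 0], "roll": 0, "hand": 0},
  {"offset": [0, 0, 0], "roll": 0, "hand": 0},
])

```text
clock: 18.75
tool_pos: [0.5993, 0.0126, 0.1426]
orientation: [-180.0, 0.0, 166.3]
force: [-0.2, -5.0, 3.6]
opening: 0.0252
```

```bash
python3 chk.py
```

```text
18.75 F [-0.21 -4.99  3.61] M [-1.685  0.108  0.036] open 25.16 tcp [0.5993 0.0126 0.1426]
top yellow 0  
side yellow 4 254.5 235.0
```

Call:
jog_arm([
  {"offset": [0, 0, 0], "roll": 0, "hand": 0},
  {"offset": [0, 0, 0], "roll": 0, "hand": 0},
  {"offset": [0, 0, 0], "roll": 0, "hand": 0},
  {"offset": [0, 0, 0], "roll": 0, "hand": 0},
  {"offset": [0, 0, 0], "roll": 0, "hand": 0},
  {"offset": [0, 0, 0], "roll": 0, "hand": 0},
  {"offset": [0, 0, 0], "roll": 0, "hand": 0},
  {"offset": [0, 0, 0], "roll": 0, "hand": 0},
  {"offset": [0, 0, 0], "roll": 0, "hand": 0},
  {"offset": [0, 0, 0], "roll": 0, "hand": 0},
  {"offset": [0, 0, 0], "roll": 0, "hand": 0},
  {"offset": [0, 0, 0], "roll": 0, "hand": 0},
  {"offset": [0, 0, 0], "roll": 0, "hand": 0},
  {"offset": [0, 0, 0], "roll": 0, "hand": 0},
  {"offset": [0, 0, 0], "roll": 0, "hand": 0},
  {"offset": [0, 0, 0], "roll": 0, "hand": 0},
  {"offset": [0, 0, 0], "roll": 0, "hand": 0},
  {"offset": [0, 0, 0], "roll": 0, "hand": 0},
  {"offset": [0, 0, 0], "roll": 0, "hand": 0},
  {"offset": [0, 0, 0], "roll": 0, "hand": 0},
])

```text
clock: 20.52
tool_pos: [0.5993, 0.0126, 0.1426]
orientation: [-180.0, -0.0, 166.3]
force: [-0.5, -5.7, 4.0]
opening: 0.0249
```

Call:
jog_arm([
  {"offset": [0, 0, 0], "roll": 0, "hand": 0},
  {"offset": [0, 0, 0], "roll": 0, "hand": 0},
  {"offset": [0, 0, 0], "roll": 0, "hand": 0},
  {"offset": [0, 0, 0], "roll": 0, "hand": 0},
  {"offset": [0, 0, 0], "roll": 0, "hand": 0},
  {"offset": [0, 0, 0], "roll": 0, "hand": 0},
  {"offset": [0, 0, 0], "roll": 0, "hand": 0},
  {"offset": [0, 0, 0], "roll": 0, "hand": 0},
  {"offset": [0, 0, 0], "roll": 0, "hand": 0},
  {"offset": [0, 0, 0], "roll": 0, "hand": 0},
  {"offset": [0, 0, 0], "roll": 0, "hand": 0},
  {"offset": [0, 0, 0], "roll": 0, "hand": 0},
  {"offset": [0, 0, 0], "roll": 0, "hand": 0},
  {"offset": [0, 0, 0], "roll": 0, "hand": 0},
  {"offset": [0, 0, 0], "roll": 0, "hand": 0},
  {"offset": [0, 0, 0], "roll": 0, "hand": 0},
  {"offset": [0, 0, 0], "roll": 0, "hand": 0},
  {"offset": [0, 0, 0], "roll": 0, "hand": 0},
  {"offset": [0, 0, 0], "roll": 0, "hand": 0},
  {"offset": [0, 0, 0], "roll": 0, "hand": 0},
])

```text
clock: 22.18
tool_pos: [0.5993, 0.0126, 0.1426]
orientation: [-180.0, 0.0, 166.3]
force: [-0.4, -4.8, 3.6]
opening: 0.0251
```

```bash
python3 chk.py
```

```text
22.1833 F [-0.39 -4.81  3.6 ] M [-1.68   0.026  0.053] open 25.06 tcp [0.5993 0.0126 0.1426]
top yellow 0  
side yellow 4 254.5 235.0
```

Call:
jog_arm([
  {"offset": [0, 0, 0], "roll": 0, "hand": 0},
  {"offset": [0, 0, 0], "roll": 0, "hand": 0},
  {"offset": [0, 0, 0], "roll": 0, "hand": 0},
  {"offset": [0, 0, 0], "roll": 0, "hand": 0},
  {"offset": [0, 0, 0], "roll": 0, "hand": 0},
  {"offset": [0, 0, 0], "roll": 0, "hand": 0},
  {"offset": [0, 0, 0], "roll": 0, "hand": 0},
  {"offset": [0, 0, 0], "roll": 0, "hand": 0},
  {"offset": [0, 0, 0], "roll": 0, "hand": 0},
  {"offset": [0, 0, 0], "roll": 0, "hand": 0},
  {"offset": [0, 0, 0], "roll": 0, "hand": 0},
  {"offset": [0, 0, 0], "roll": 0, "hand": 0},
  {"offset": [0, 0, 0], "roll": 0, "hand": 0},
  {"offset": [0, 0, 0], "roll": 0, "hand": 0},
  {"offset": [0, 0, 0], "roll": 0, "hand": 0},
  {"offset": [0, 0, 0], "roll": 0, "hand": 0},
  {"offset": [0, 0, 0], "roll": 0, "hand": 0},
  {"offset": [0, 0, 0], "roll": 0, "hand": 0},
  {"offset": [0, 0, 0], "roll": 0, "hand": 0},
  {"offset": [0, 0, 0], "roll": 0, "hand": 0},
])

```text
clock: 23.95
tool_pos: [0.5993, 0.0126, 0.1426]
orientation: [-180.0, 0.0, 166.3]
force: [0.3, -5.6, 3.8]
opening: 0.0249
```

```bash
python3 chk.py
python3 - <<'E'
from plant import cams
import cv2,numpy as np
c=np.vstack([cv2.resize(cams.snapshot(n)["img"][b:b+200,160:430],None,fx=1.5,fy=1.5) for n,b in(("side",180),("top",100))]);cv2.imwrite("pics/f1.png",c[:,:,::-1])
E
```

```text
23.95 F [ 0.26 -5.59  3.85] M [-1.715  0.04   0.036] open 24.86 tcp [0.5993 0.0126 0.1426]
top yellow 0  
side yellow 4 254.5 235.0
```

View pics/f1.png

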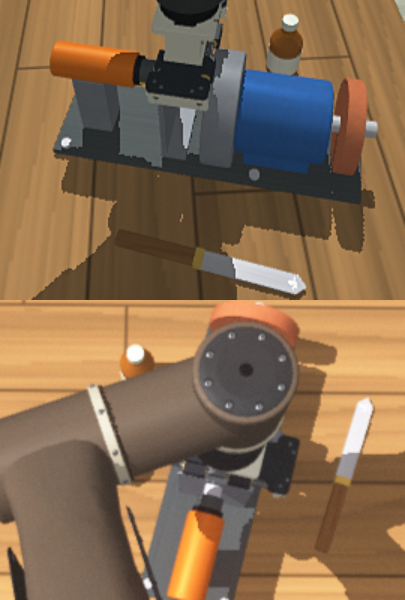

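```bash
python3 -c "
from plant import order,ctrl
print(order.close_job(),ctrl.get_obs()['clock'])"
```

```text
the job is handed in; nothing more can be done
the job is handed in; nothing more can be done
```

I lowered the open fingers into the gap from above, closed them on the brass head at about 5.3 s with the fixed 30 N grip, and held it to 24 s. I handed the job in still gripping. I believe the nut is fully tight, but I judged that indirectly because the nut's turn is not reported and the gripper hides the head.

**Nut tight:** The runner's yellow mark moved until some time between 10.1 and 13.5 s. After that, 4 yellow pixels stayed at one spot in the side view to 24 s. The mark never came round again, as it would have by about 22 s had it kept turning. A stop before 13.5 s fits the shortest expected hold of about 8 s.

**Head held:** The opening stayed at 24.7–25.3 mm, while a turning head would have swung it between 24 and 28 mm. The pose did not change. Wrist force at the checks stayed under about 7 N, against the 120 N limit.

**Other things:** The last picture shows the knife and oil bottle where they were. The arm hid the cup in it, so I did not check the cup again, but the arm never came near it.

**Disagreements:**
- **Opening:** It read about 1 mm over the 24 mm flats. That could be sensor noise or the head sitting a few degrees off the pads; the near-zero moment about the vertical suggests the grip is square in yaw.
- **Bolt direction:** The bracket edge gave −13.6° and the runner's outline −15.6°. I used −13.7°.

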